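# Latch the sprung jaw of the carver's holding jig half open

## Robot

A 7-joint arm with a two-finger parallel gripper is mounted at the origin on the work surface. World frame = base frame: x ahead of the robot, y to its left, z up, the work surface at z = 0. Lengths are in m, angles in rad, forces in N, time in s.
With the tool pointing down it reaches from about 0.35 to 0.9 m from the base axis. Payload 19.9 kg.
Tool frame: the origin (TCP) lies midway between the tips of the shut fingers; the grasp point (between the pads) lies 19 mm behind it; z points along the fingers, y is the direction in which the jaws open and shut (so a half turn about z gives the same grasp; the last joint's range is limited). The gripper opens to 85 mm and grips with 20 to 120 N. Pads are 22 mm wide; open, the fingers measure 114 mm over their backs; the gripper's body (76 mm by 85 mm) begins 54 mm behind the grasp point. The pads swing forward as they close: fully open they stand 13 mm farther back than shut.
Start: joints at [1.24, 0.417, -0.01, 1.614, 0.005, 1.111, -0.053], TCP at [0.178, -0.599, 0.231] pointing down, gripper open.
Joint ranges: [-2.81, 2.81], [-0.39, 2.02], [-1.27, 1.25], [0.06, 2.57], [-1.19, 4.33], [0.19, 2], [-2.82, 2.82]. Speed limits (rad/s): [1.89, 1.89, 2.39, 2.39, 3.01, 3.01, 3.01].

## Interface

Orientations are given as a 3x3 rotation matrix whose columns are the frame's x, y, z axes.
In Python, from station import monitor, snapshot, calibration, bot, nets gives the robot as it stands.
- The arm moves only by the tool drive_tool, never from a script. Its arguments are lists of equal length, an entry for each row: "fingers": the gripper's target within -1 to 1 (fully open at 1, half-way at 0, shut at -1); "slide": the shift along the world's x, y, z in mm, a list of three; "angular": the turn, a rotation vector about the world's x, y, z in rad, a list of three. A call has 1 to 20 rows; each row is the pose to reach, as a shift and turn from the pose measured when the call began; what a row does not reach only later rows make up. A row lasts 1/8 s, in which the tool goes at most 62.5 mm and 10.7 degrees, less where a joint would pass 70% of its speed; a pose out of reach is approached as far as the arm can. A call with a gripper value outside its range is refused whole. The fingers move at their own pace and stop on an object; the grip force is fixed at half the most. Time passes only in rows, so rows that repeat a pose let the fingers close. It gives the time, the measured TCP pose, the force and the opening at its end, in the units of the state.
- monitor.get_obs(): the state, without advancing time (a new reading comes with each control period).
- snapshot(name): name is "side" or "top"; returns the picture (384x512x3 uint8, red, green, blue); there is no depth.
- calibration(name): a dict with "mtx" (3x3 intrinsics, pixels), "k1" (the pictures are not rectified: a ray, as slopes to the right and down, at radius r is drawn at 1 + k1 r^2 times it, then the intrinsics apply), "xyz" and "attitude" of the camera in the world. Camera axes: x right, y down, z forward; pixel columns grow to the right and rows downward; lengths in m; the calibration is good to about 2 mm. A picture is of the moment at which its call begins. calibration takes no time and is no camera call.
- bot.finish_job(): hands the job in, once; it reports no verdict.
Trained networks look in the newest picture that a camera, given by its name, has taken for a name from the list of things; names that differ only in an ending like _2 or _b are one class to them, and where a whole thing is asked for, a point or a joint stands for the part that bears it (a point fixed in the world has none). Each returns a list of dicts, best first, with "conf" (0 to 1); they miss things now and then, are a little off and sometimes report something else, mostly with a low value. They report only what shows in the picture. A call takes as long as a camera call.
- nets.look_for(camera, query): "extent" ([centre column, centre row, width, height] in pixels, round what is visible of it).
- nets.regions_of(camera, query): "mask" (384x512 bool, what is visible of it) and "extent" ([centre column, centre row, width, height] in pixels, round what is visible of it).
The state is a dict: "t": time; "joint_positions": joint angles; "qvel": joint speeds; "tau": joint torques, N m; "eef_pos": TCP position; "ee_rot": TCP orientation; "ft_force": force on the tool from outside, world axes, zero at the start; "ft_torque": the same for the moment, N m; "width": finger opening in m.
Only numpy, scipy, OpenCV 4.12 (cv2) and the standard library are available. Lean on these libraries where they do the work, as an engineer would, in place of code of your own. Each camera call takes 0.05 s, during which the arm holds its last target. There are 200 camera calls.

## Task

Get the holding jig ready for the next bowl: with the fingertips push its wide, sprung jaw block away from the two wooden pegs until the first of its two stop pins has gone past the catch, then let go so that the jaw springs back and stays latched half open with that first pin resting against the end of the catch. Do not push so far that the second pin goes past the catch as well. Pick nothing up, and leave the bowl, the spoon and the carved animals where they stand.

Things in the scene. Friction and masses are not known exactly. Their poses are not given: they have to be found in the camera images.
- fixture: jig's wooden baseboard, 330 x 220 x 20 mm, fixed to the table. Origin on the underside, 5 mm from its middle; x points from the peg end to the end block, the direction in which the jaw is pushed (roughly away from the robot), y left, z up. Two pegs, 14 mm thick, tops 55 mm above the table, at x = -142, y = -75 and +15 mm; end block (60 mm high) at x = 152 to 170 mm, clear of the jaw's travel.
- jaw (a joint): travel of the sprung jaw along fixture +x, m: 0 = at rest (as it starts), 0.100 = far end. The spring drives it back to 0: about 5 N at 0, 8 N at 0.05, 11 N at 0.1. Dark wooden block 95 mm long (x), 100 mm wide, top 75 mm above the table, too big to pinch, on a slab (24 to 34 mm above the table) that reaches 18 mm farther left (+y).
- push_face (a point): middle of the jaw block's near upright face (towards the pegs; 100 mm wide, from 34 to 75 mm above the table), 55 mm above the table; moves with the jaw. This face is pushed along fixture +x. At rest it is 65 mm clear of the pegs.
- pin_mid (a point): first stop pin: upright steel pin of 10 mm diameter at the left edge of the jaw's slab, top 62 mm above the table; the point is on the pin's axis 48 mm above the table. It is the pin farther from the pegs and the first to reach the catch; held by it the jaw is half open.
- pin_far (a point): second stop pin, the same, 36 mm behind the first (towards the pegs); held by it the jaw would be too wide open.
- catch: catch's steel base, 85 x 50 mm, fixed on the left (+y) of the board, at a place along it that varies. Origin on the pawl's pivot axis at the top of the board; axes as the fixture's. Highest point 64 mm above the table.
- pawl (a joint): swing of the catch's sprung pawl about its upright pivot, rad: 0 = swung in (engaged, as it starts), grows to about 0.25 as a passing pin pushes it outward to the left; a light spring swings it back in once the pin is past.
- catch_tip (a point): middle of the pawl's end face, which looks along fixture +x, 44 mm beyond the pivot, 48 mm above the table, on the line the pins travel. A pin going +x pushes the pawl aside (1 to 3 N more); the pawl snaps in behind it once its axis is 5 mm beyond this point, and there a latched pin rests. Jaw travel when latched is 33 to 53 mm; the second pin passes 36 mm farther on.
- bowl: loose dark wooden bowl, 110 mm across, 42 mm high; origin under its centre. Leave alone.
- giraffe: loose carved giraffe, 187 mm high on a 90 x 50 mm foot; origin under its centre. Leave alone.
- elephant: loose carved elephant, 115 mm long, 68 mm high; origin under its body's centre. Leave alone.
- spoon: loose wooden spoon lying flat, about 190 mm long, 24 mm wide; origin near its middle. Leave alone.

How it is judged:
On the way, in this order (a step that is already met when the one before it is completed fails the run):
1. the first stop pin has been pushed past the end of the catch (x of pin_mid in the frame of catch_tip above 0.0065 m and value of joint pawl below 0.06 rad), for 0.05 s.
2. let go, the jaw has come back and rests latched by its first pin (x of pin_mid in the frame of catch_tip between 0.002 and 0.009 m and value of joint pawl below 0.06 rad and contact force between fixture and catch above 1.5 N and velocity of joint jaw between -0.01 and 0.01 m/s and contact force between each of the fingers, the arm and fixture below 0.2 N), for 0.3 s.
At the end, for the whole second after the job is handed in: The jaw is at rest (under 10 mm/s), untouched, held by the catch: the first pin's axis 2 to 9 mm beyond the catch's end face, the pawl swung in (under 0.06 rad) and carrying the spring's force (over 1.5 N) (all of step 2).
It fails at once if the bowl, the spoon or a carved animal was moved more than 15 mm or lifted (distance of any of bowl, giraffe, elephant, spoon from where it was at the start of the episode above 0.015 m).
It fails at once if the second pin was pushed past the catch too (x of pin_far in the frame of catch_tip above 0.006 m).
It fails at once if the jig was pushed with the arm or the gripper's body instead of the fingers (contact force between the arm and fixture above 5 N).
It also fails if it takes over 38 s, if anything falls off the work surface, if the arm or the gripper's body presses on something with over 40 N, if the wrist force passes 120 N, or if a joint passes its speed limit or range.

## Working session

There is one attempt and no reset: what is moved stays moved. The work goes in short steps, Python scripts to look and compute and a tool call to move; the robot and the scene stay as the last step left them, time stands still between calls to the robot, and variables do not carry over. Pictures are saved under pics/ and viewed, about 8 in all and at most 12, crops included, and the job is handed in when it is done.

Besides the shell and the picture viewer there is one more tool, called after "Request:" as name(argument=value, ...) on one line, values as JSON. drive_tool: Moves the arm, as the interface text tells. Its arguments: {"type":"object","properties":{"fingers":{"type":"array","items":{"type":"number"}},"slide":{"type":"array","items":{"type":"array","items":{"type":"number"}}},"angular":{"type":"array","items":{"type":"array","items":{"type":"number"}}}},"required":["fingers","slide","angular"]}

```bash
mkdir -p pics
cat > h.py <<'E'
from station import monitor, snapshot, calibration, bot, nets
import numpy as np, cv2
def snap(n,f):
    im=snapshot(n); cv2.imwrite('pics/'+f,cv2.cvtColor(im,cv2.COLOR_RGB2BGR)); return im
def ray(n,u,v):
    c=calibration(n); K=np.array(c['mtx']); d=np.linalg.solve(K,[u,v,1.])[:2]
    p=d.copy()
    for _ in range(20): p=d/(1+c['k1']*(p@p))
    return np.array(c['xyz']), np.array(c['attitude'])@np.array([p[0],p[1],1])
def atz(n,u,v,z):
    o,r=ray(n,u,v); return o+r*(z-o[2])/r[2]
def proj(n,P):
    c=calibration(n); q=np.array(c['attitude']).T@(np.array(P)-np.array(c['xyz'])); p=q[:2]/q[2]
    p=p*(1+c['k1']*(p@p)); return (np.array(c['mtx'])@np.array([p[0],p[1],1]))[:2]
E
python3 - <<'E'
from h import *
np.set_printoptions(precision=4,suppress=True)
for n in('top','side'):
    snap(n,n+'0.png'); c=calibration(n); print(n,c)
    for q in('fixture','jaw','pin_mid','pin_far','catch','bowl','giraffe','elephant','spoon','push_face','catch_tip'):
        r=nets.look_for(n,q); print(q,[(np.round(a['extent']),round(a['conf'],2)) for a in r[:2]])
o=monitor.get_obs();print(o['t'],o['eef_pos'],o['ee_rot'])
E
```

```text
top {'mtx': array([[395.9009,   0.    , 253.5341],
       [  0.    , 395.9009, 188.1224],
       [  0.    ,   0.    ,   1.    ]]), 'k1': -0.07590652284421151, 'xyz': array([0.4562, 0.1171, 1.1668]), 'attitude': array([[-0.0299, -0.992 ,  0.1229],
       [-0.9996,  0.0295, -0.0056],
       [ 0.002 , -0.123 , -0.9924]])}
fixture [(array([298., 214., 103., 129.]), 0.82)]
jaw [(array([309., 216.,  53.,  49.]), 0.9), (array([272., 207.,  22.,  35.]), 0.48)]
pin_mid [(array([308., 215.,  54.,  47.]), 0.85)]
pin_far [(array([309., 212.,  52.,  50.]), 0.73)]
catch [(array([271., 207.,  25.,  32.]), 0.68)]
bowl []
giraffe [(array([233., 225.,  36.,  31.]), 0.9)]
elephant [(array([361., 171.,  18.,  39.]), 0.72)]
spoon [(array([178., 239.,  21.,  68.]), 0.9)]
push_face [(array([309., 216.,  55.,  50.]), 0.57)]
catch_tip [(array([180., 238.,  22.,  71.]), 0.68)]
side {'mtx': array([[403.483 ,   0.    , 258.6823],
       [  0.    , 403.483 , 188.7175],
       [  0.    ,   0.    ,   1.    ]]), 'k1': -0.033801188941761075, 'xyz': array([0.4371, 0.8823, 0.6557]), 'attitude': array([[-0.9845, -0.1054,  0.1401],
       [-0.1753,  0.5867, -0.7906],
       [ 0.0011, -0.8029, -0.5961]])}
fixture [(array([288., 180., 131.,  67.]), 0.78)]
jaw [(array([290., 166.,  44.,  37.]), 0.58)]
pin_mid [(array([291., 163.,  47.,  43.]), 0.81)]
pin_far [(array([290., 166.,  44.,  44.]), 0.7)]
catch [(array([275., 188.,  36.,  30.]), 0.75)]
bowl [(array([303., 137.,  28.,  24.]), 0.61)]
giraffe [(array([291., 204.,  53.,  88.]), 0.88), (array([285., 181., 130.,  66.]), 0.36)]
elephant [(array([256., 140.,  36.,  31.]), 0.86), (array([290., 165.,  44.,  41.]), 0.59)]
spoon [(array([293., 275.,  97.,  18.]), 0.75)]
push_face [(array([289., 164.,  47.,  38.]), 0.63)]
catch_tip [(array([275., 182.,  28.,  17.]), 0.67)]
1.2 [ 0.178  -0.5991  0.2313] [[ 0.9586  0.2848 -0.    ]
 [ 0.2848 -0.9586  0.    ]
 [-0.     -0.     -1.    ]]
```

View pics/top0.png

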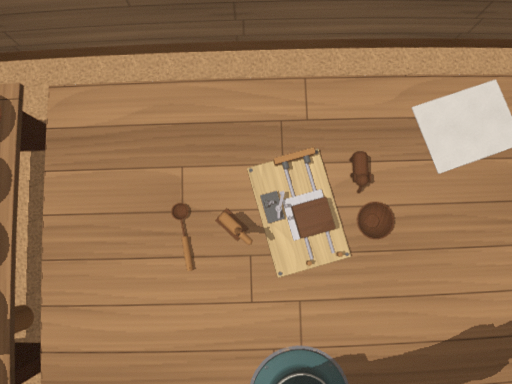

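View pics/side0.png

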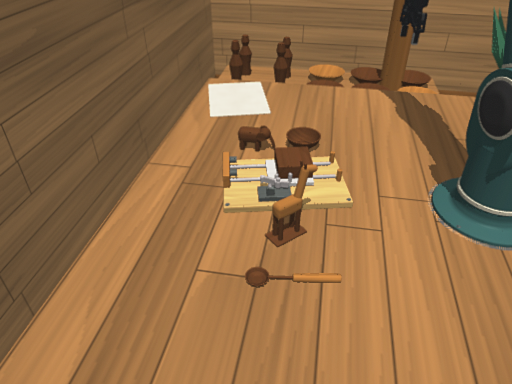

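The top picture shows the jig at about columns 249–351 and rows 150–277, with the jaw at (314,217), the catch at (272,206) and the pegs at (310,262) and (341,254). The giraffe stands to its left at (233,225), and the bowl (376,220) and elephant (361,170) are to its right. In the side picture the giraffe partly hides the jaw and pins. I'll enlarge the top view next.

Run:
```python
import cv2
a=cv2.imread('pics/top0.png')[142:284,240:390]; a=cv2.resize(a,None,fx=4,fy=4,interpolation=cv2.INTER_CUBIC)
for i in range(0,150,20): cv2.putText(a,str(240+i),(i*4,10),0,.35,(0,0,255),1); cv2.line(a,(i*4,12),(i*4,18),(0,0,255))
for i in range(0,142,20): cv2.putText(a,str(142+i),(0,i*4+4),0,.35,(0,0,255),1)
cv2.imwrite('pics/c1.png',a)
```

```text
(no output)
```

View pics/c1.png

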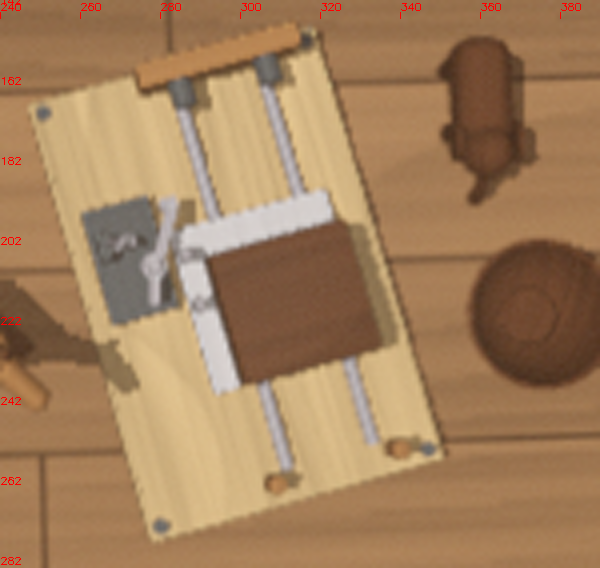

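The crop shows the board corners at about (247,169), (319,150), (352,256) and (278,277). The jaw's top corners are at (292,206), (327,197), (336,228) and (300,238). The pins are near (287,206) and (291,218), and the pawl tip is near (282,192).

Run:
```python
from h import *
np.set_printoptions(precision=4,suppress=True)
P=lambda l,z:np.array([atz('top',240+u/4-.4,142+v/4-.4,z) for u,v in l])
b=P([(28,107),(317,30),(447,457),(153,541)],.02); print(b)
d=((b[0]-b[3])+(b[1]-b[2]))[:2]; s=((b[0]-b[1])+(b[3]-b[2]))[:2]
print('yaw',np.arctan2(d[1],d[0]),np.arctan2(-s[0],s[1]),np.linalg.norm(d)/2,np.linalg.norm(s)/2)
yaw=np.arctan2(d[1],d[0]); ex=np.array([np.cos(yaw),np.sin(yaw)]); ey=np.array([-ex[1],ex[0]])
c=b.mean(0)[:2]
F=lambda p:np.c_[(p[:,:2]-c)@ex,(p[:,:2]-c)@ey]
print('centre',c,'ex',ex)
J=P([(207,258),(350,222),(383,345),(242,383)],.075);print('jaw',J,F(J))
print('pegs',F(P([(276,483),(401,447)],.055)))
print('pins',F(P([(190,255),(203,303)],.062)),'tip,pivot',F(P([(170,200),(153,267)],.055)))
f=(J[2]+J[3])[:2]/2; print('face',f)
for n in['bowl','elephant','giraffe']:
  for u,v in {'bowl':[(376,220)],'elephant':[(361,171)],'giraffe':[(233,225)]}[n]: 
    p=atz('top',u,v,.03 if n!='giraffe' else .1); print(n,p,F(p[None]))
```

```text
[[ 0.6573  0.1293  0.02  ]
 [ 0.709  -0.0864  0.02  ]
 [ 0.3934 -0.165   0.02  ]
 [ 0.3413  0.049   0.02  ]]
yaw 0.2464857130686613 0.23709504948920415 0.32561627258415893 0.22097328263170551
centre [ 0.5253 -0.0183] ex [0.9698 0.244 ]
jaw [[ 0.5382  0.0079  0.075 ]
 [ 0.5602 -0.0927  0.075 ]
 [ 0.4744 -0.1112  0.075 ]
 [ 0.4516 -0.0126  0.075 ]] [[ 0.0189  0.0222]
 [ 0.0157 -0.0807]
 [-0.072  -0.0777]
 [-0.0701  0.0234]]
pegs [[-0.1435  0.018 ]
 [-0.144  -0.0732]]
pins [[ 0.0249  0.0316]
 [-0.0098  0.0323]] tip,pivot [[0.0665 0.0335]
 [0.0242 0.0583]]
face [ 0.463  -0.0619]
bowl [ 0.4937 -0.2402  0.03  ] [[-0.0847 -0.2075]]
elephant [ 0.6381 -0.2053  0.03  ] [[ 0.0638 -0.2089]]
giraffe [0.4902 0.1692 0.1   ] [[0.0117 0.1904]]
```

Travel when latched is estimated at 47 mm (±4), so I'll aim for about 60 mm. The second pin only passes at about 83 mm. First move: go above the gap between pegs and jaw, with the fingers shut.

Request:
drive_tool(fingers=[-1,-1,-1,-1,-1,-1,-1,-1,-1,-1,-1,-1,-1,-1,-1,-1], slide=[[20,44,0],[40,88,0],[60,132,0],[80,176,0],[100,220,0],[120,264,0],[140,308,0],[160,352,0],[180,396,0],[200,440,0],[220,484,0],[240,515,0],[250,529,-20],[250,529,-60],[250,529,-90],[250,529,-90]], angular=[[0,0,-0.045],[0,0,-0.045],[0,0,-0.045],[0,0,-0.045],[0,0,-0.045],[0,0,-0.045],[0,0,-0.045],[0,0,-0.045],[0,0,-0.045],[0,0,-0.045],[0,0,-0.045],[0,0,-0.045],[0,0,-0.045],[0,0,-0.045],[0,0,-0.045],[0,0,-0.045]])

```text
t: 3.2
eef_pos: [0.427, -0.0698, 0.1401]
ee_rot: [[0.97, 0.242, -0.003], [0.242, -0.97, 0.001], [-0.003, -0.002, -1.0]]
ft_force: [1.4, -0.8, 1.1]
width: -0.0002
```

Run:
```python
from h import *
o=monitor.get_obs();print(o['t'],o['eef_pos'],o['ee_rot'],o['width'],o['ft_force'])
snap('side','s1.png'); a=cv2.imread('pics/s1.png')[100:240,200:370]; cv2.imwrite('pics/s1c.png',cv2.resize(a,None,fx=4,fy=4,interpolation=cv2.INTER_CUBIC))
```

```text
3.2 [ 0.42700134 -0.06983259  0.14009325] [[ 0.97036942  0.24160494 -0.00320051]
 [ 0.24160957 -0.97037287  0.00114429]
 [-0.00282923 -0.00188366 -0.99999422]] -0.00021814003294786744 [ 1.38651391 -0.8133756   1.06640377]
```

View pics/s1c.png

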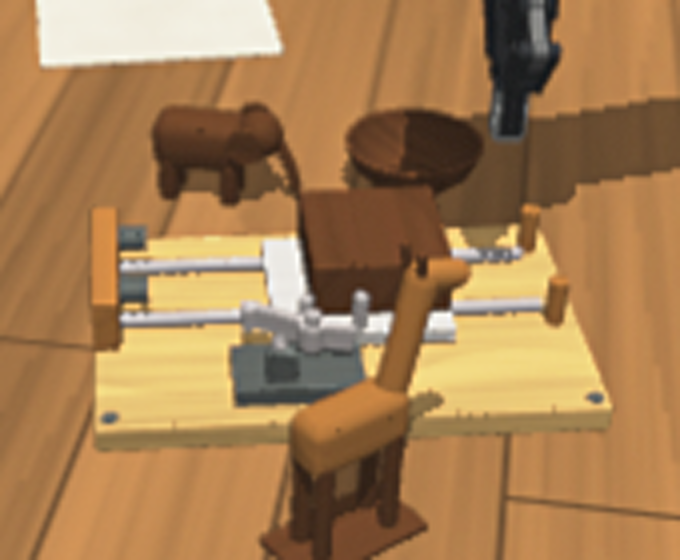

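The shut fingers (about (510,120) in the crop) hang over the gap between the pegs and the jaw, clear of everything. Next I descend and push about 20 mm to check where contact happens.

Request:
drive_tool(fingers=[-1,-1,-1,-1,-1,-1,-1,-1,-1,-1], slide=[[0,0,-40],[0,0,-75],[0,0,-91],[0,0,-91],[10,2.5,-91],[19,5,-91],[29,7,-91],[39,9.5,-91],[46,11.5,-91],[46,11.5,-91]], angular=[[0,0,0],[0,0,0],[0,0,0],[0,0,0],[0,0,0],[0,0,0],[0,0,0],[0,0,0],[0,0,0],[0,0,0]])

```text
t: 4.5
eef_pos: [0.4741, -0.0587, 0.0505]
ee_rot: [[0.97, 0.241, -0.002], [0.241, -0.97, 0.0], [-0.002, -0.001, -1.0]]
ft_force: [-5.8, -3.3, 2.8]
width: -0.0003
```

Run:
```python
from h import *
snap('top','t2.png'); a=cv2.imread('pics/t2.png')[142:284,240:390]; cv2.imwrite('pics/t2c.png',cv2.resize(a,None,fx=4,fy=4,interpolation=cv2.INTER_CUBIC))
```

```text
(no output)
```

View pics/t2c.png

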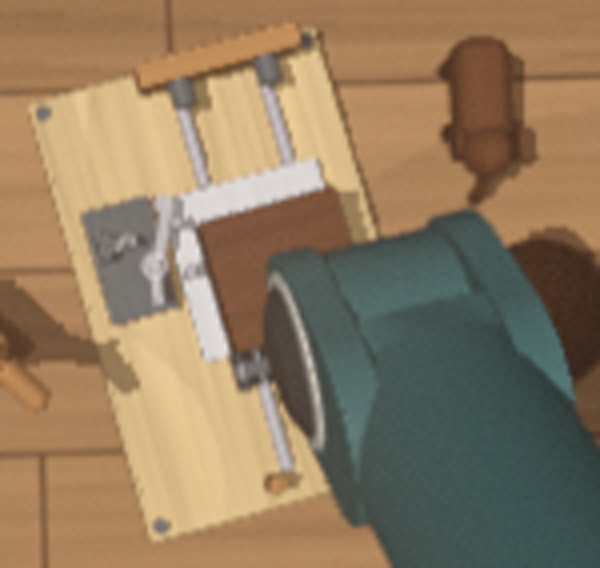

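Contact is as expected: the jaw is at about 21 mm, both from the slab edge moving about 7.7 px and from the TCP, with about 7 N on the tool. I'll push another 38 mm.

Request:
drive_tool(fingers=[-1,-1,-1,-1,-1,-1,-1,-1], slide=[[7,1.7,0],[14,3.5,0],[21,5,0],[27,6.5,0],[32,8,0],[36,9,0],[37,9,0],[37,9,0]], angular=[[0,0,0],[0,0,0],[0,0,0],[0,0,0],[0,0,0],[0,0,0],[0,0,0],[0,0,0]])

```text
t: 5.55
eef_pos: [0.5102, -0.0498, 0.0504]
ee_rot: [[0.97, 0.241, -0.005], [0.241, -0.97, -0.0], [-0.005, -0.001, -1.0]]
ft_force: [-9.4, -1.6, 5.4]
width: -0.0001
```

Run:
```python
from h import *
A=snap('top','t3.png')[142:284,240:350]; B=snap('side','s3.png')[120:240,220:340]
A=cv2.resize(A,(440,568),interpolation=cv2.INTER_CUBIC); B=cv2.resize(B[:,:90],(360,480),interpolation=cv2.INTER_CUBIC)
c=np.zeros((568,800,3),np.uint8); c[:,:440]=A; c[:480,440:]=B; cv2.imwrite('pics/c3.png',c[:,:,::-1])
```

```text
(no output)
```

View pics/c3.png

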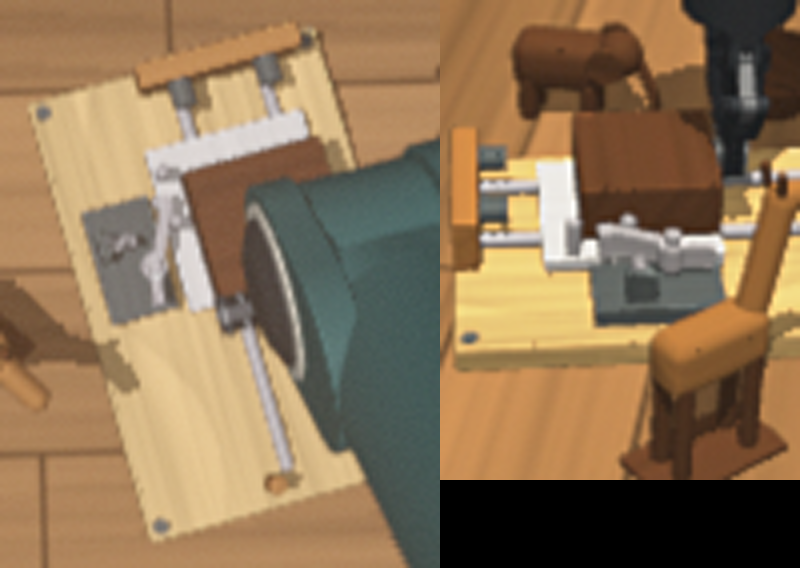

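The first pin (top panel (168,172), side panel (573,235)) is clearly beyond the pawl tip ((170,200) and (600,240)). The pawl is swung in and the second pin is still well behind the tip. I'll back off slowly along −x, then rise clear.

Request:
drive_tool(fingers=[-1,-1,-1,-1,-1,-1,-1,-1,-1,-1,-1,-1,-1,-1,-1,-1,-1], slide=[[-2,-0.5,0],[-4,-1,0],[-6,-1.5,0],[-8,-2,0],[-10,-2.5,0],[-12,-3,0],[-14,-3.5,0],[-16,-4,0],[-18,-4.5,0],[-24,-6,0],[-34,-8,0],[-40,-10,0],[-40,-10,30],[-40,-10,80],[-40,-10,120],[-40,-10,120],[-40,-10,120]], angular=[[0,0,0],[0,0,0],[0,0,0],[0,0,0],[0,0,0],[0,0,0],[0,0,0],[0,0,0],[0,0,0],[0,0,0],[0,0,0],[0,0,0],[0,0,0],[0,0,0],[0,0,0],[0,0,0],[0,0,0]])

```text
t: 7.78
eef_pos: [0.4697, -0.06, 0.17]
ee_rot: [[0.971, 0.241, -0.005], [0.241, -0.971, -0.001], [-0.005, -0.001, -1.0]]
ft_force: [-0.9, -0.6, -0.0]
width: -0.0
```

Run:
```python
from h import *
A=snap('top','t4.png')[142:284,240:350]; B=snap('side','s4.png')[120:240,220:340]
A=cv2.resize(A,(440,568),interpolation=cv2.INTER_CUBIC); B=cv2.resize(B[:,:90],(360,480),interpolation=cv2.INTER_CUBIC)
c=np.zeros((568,800,3),np.uint8); c[:,:440]=A; c[:480,440:]=B; cv2.imwrite('pics/c4.png',c[:,:,::-1])
```

```text
(no output)
```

View pics/c4.png

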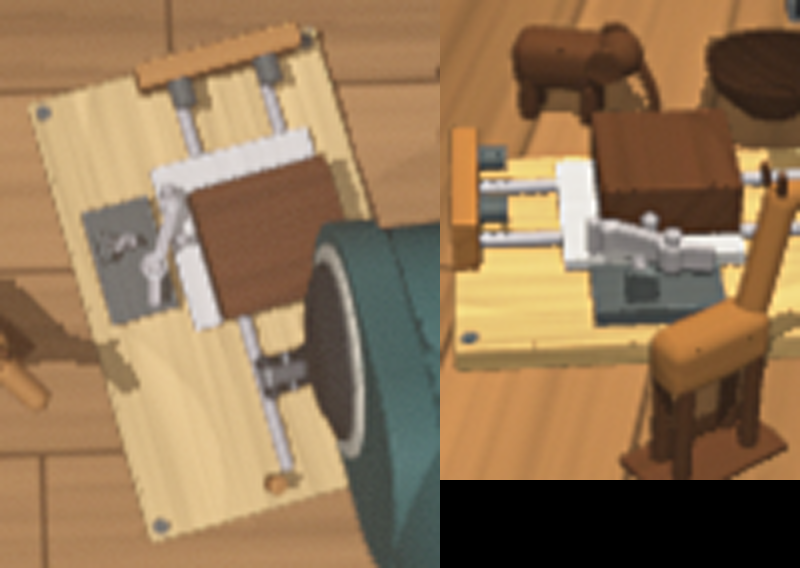

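The jaw has sprung back and stopped half open. The first pin (top (170,190), side (592,235)) rests against the pawl's end, with the pawl swung in. The fingers are clear and the animals look unmoved, so I'll hand in.

Run:
```python
from h import *
print([(q,[np.round(a['extent']) for a in nets.look_for('side',q)[:1]]) for q in('bowl','giraffe','elephant','spoon')])
bot.finish_job()
```

```text
[('bowl', [array([303., 139.,  31.,  22.])]), ('giraffe', [array([293., 204.,  53.,  81.])]), ('elephant', [array([258., 138.,  38.,  25.])]), ('spoon', [array([293., 277.,  94.,  16.])])]
the job is handed in; nothing more can be done
```

The jaw is latched half open on its first pin, and I handed the job in at about 8 s on the robot's clock, well under the 38 s limit.

- **Push:** with the fingers shut, I pushed the jaw's near face along fixture +x to about 59 mm of travel. The pictures showed the first pin past the catch, the pawl swung back in and the second pin still behind it.
- **Release:** I backed off slowly, and the jaw sprang back until the first pin rested against the end of the pawl. I then raised the fingers clear.
- **Last checks:** the final pictures show the jaw latched and untouched, with only about 1 N of residual reading at the wrist. The bowl, giraffe, elephant and spoon are within about 2 pixels of where they started in the side view.

No check failed or disagreed. I judged the pawl angle and the pin's exact rest position from the pictures only. The catch's load could not be measured.

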